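# One turn of the flask press

### The arm

A 6-joint arm with a two-finger parallel gripper is mounted at the origin on the work surface. World frame = base frame: x ahead of the robot, y to its left, z up, the work surface at z = 0. Lengths are in m, angles in rad, forces in N, time in s.
With the tool pointing down it reaches from about 0.25 to 0.775 m from the base axis. Payload 8.9 kg.
Tool frame: the origin (TCP) lies between the finger pads; the fingertips stand 22 mm ahead of it and the grasp point (between the pads) lies 3 mm ahead of it; z points along the fingers, y is the direction in which the jaws open and shut (so a half turn about z gives the same grasp; the last joint's range is limited). The gripper opens to 85 mm and grips with 20 to 120 N. Pads are 22 mm wide; open, the fingers measure 114 mm over their backs; the gripper's body (76 mm by 85 mm) begins 54 mm behind the grasp point. The pads swing forward as they close: fully open they stand 13 mm farther back than shut.
Start: joints at [-1.283, 0.291, -0.153, 1.127, 0, 1.431], TCP at [0.217, -0.478, 0.233] pointing down, gripper open.
Joint ranges: [-2.52, 2.52], [-0.91, 1.74], [-1.3, 1.37], [-1.96, 2.02], [-1.52, 1.47], [-3.14, 3.14]. Speed limits (rad/s): [2.22, 2.22, 2.79, 3.14, 3.14, 3.14].

### API

Orientations are given as a 3x3 rotation matrix whose columns are the frame's x, y, z axes.
In Python, from bench import manip gives the robot as it stands.
- The arm moves only by the tool send_rows, never from a script. Its argument "deltas" is a list of rows, each a list of 5 numbers: the shift along the world's x, y, z in m, then the turn about the world's z in rad, then the opening, from 0 (shut) to 1 (fully open). In form: [[tx, ty, tz, spin, gripper], ...]. A call has 1 to 20 rows; each row shifts and turns the commanded pose from where the row before left it; what a row does not reach is not made up. A row lasts 1/10 s, in which the tool goes at most 50 mm and 8.59 degrees, less where a joint would pass 70% of its speed; a pose out of reach is approached as far as the arm can. A call with a gripper value outside its range is refused whole. The fingers move at their own pace and stop on an object; "newtons" is the grip in N (left out, the last holds). Time passes only in rows, so rows that do not move let the fingers close. It gives the time, the measured TCP pose, the force and the opening at its end, in the units of the state.
- manip.state(): the state, without advancing time (a new reading comes with each control period).
- manip.capture(name): name is "scene" or "top" or "wrist"; returns the picture (400x640x3 uint8, red, green, blue); there is no depth.
- manip.camera_model(name): a dict with "fx", "fy", "cx", "cy" (pixels), "extrinsics" (4x4, takes a point from world to camera coordinates); the wrist camera has in their place "tool_from_camera" (4x4, takes a point from camera to tool coordinates, whose origin is the TCP and whose axes are the flange's). Camera axes: x right, y down, z forward; pixel columns grow to the right and rows downward; lengths in m; the calibration is good to about 2 mm. A picture is of the moment at which its call begins: read the wrist's pose just before it. camera_model takes no time and is no camera call.
- manip.finish_job(): hands the job in, once; it reports no verdict.
Trained networks look in the newest picture that a camera, given by its name, has taken for a name from the list of things; names that differ only in an ending like _2 or _b are one class to them, and where a whole thing is asked for, a point or a joint stands for the part that bears it (a point fixed in the world has none). Each returns a list of dicts, best first, with "confidence" (0 to 1); they miss things now and then, are a little off and sometimes report something else, mostly with a low value. They report only what shows in the picture. A call takes as long as a camera call.
- manip.outline_of(thing, camera): "pixels" (400x640 bool, what is visible of it).
- manip.pinpoint(thing, camera): "at" ([x, y, z] in m, in the coordinates of the camera as it stood for that picture, good to about 4 mm: a listed point, or the origin of a listed thing).
The state is a dict: "time": time; "joints": joint angles; "dq": joint speeds; "tau": joint torques, N m; "tcp_pos": TCP position; "eef_rot": TCP orientation; "ft_force": force on the tool from outside, world axes, zero at the start; "wrist_torque": the same for the moment, N m; "grip_width": finger opening in m.
Only numpy, scipy, OpenCV 4.12 (cv2) and the standard library are available. Lean on these libraries where they do the work, as an engineer would, in place of code of your own. Each camera call takes 0.05 s, during which the arm holds its last target.

### The job

Push the press's hand wheel round by its red handle with the fingertips, clockwise as seen from above, through exactly one full turn, so that the handle comes back to where it began and the press plate is one turn lower over the flask. Only push steadily against the handle: do not grip it, and do not spin the wheel. Leave the flask and everything else on the table where it is, and finish clear of the press.

Things in the scene. Friction and masses are not known exactly. Their poses are not given: they have to be found in the camera images.
- press: grey bench press for dental flasks, bolted to the table; origin at the centre of its underside. Base plate 160 (its x) x 230 (its y) x 20 mm; two 20 mm steel columns at y = +-88 mm; grey cross-bar 50 x 215 mm, its top at 188 mm. The hand wheel lies level above the bar, turning on the press's vertical axis.
- hub (a point): point on the hand wheel's vertical axis, 240 mm above the table, level with handle. Steel wheel: rim bar 16 mm thick on a circle of radius 80 mm (88 mm to the outside), top of the rim 215 mm above the table; three spokes; hub 44 mm across; the hub and the screw end in it reach at most 242 mm above the table.
- handle (a point): centre line of the red upright handle that stands at the rim end of one spoke, 80 mm from the wheel's axis; a fixed (not spinning) cylinder 22 mm across whose top is 260 mm above the table; it stands 45 mm proud of the rim, and this point is 240 mm above the table, 20 mm below its top. Nothing else stands up from the rim.
- wheel (a joint): angle of the hand wheel in rad, growing as it turns clockwise seen from above, one turn = 6.283. It starts anywhere from -2.4 to 2.4; stops at -3 and 11. Stiff: it takes about 3 N at the handle to move and stays where it is left. At 0 the handle points along the press's +x axis.
- platen (a joint): how far the pressing plate under the wheel has been lowered, m; it follows the wheel's screw, 8 mm a turn, and stays clear of the flask.
- flask_mid (a point): centre of the loose brass flask, a block 95 x 105 x 62 mm standing on the press's base plate under the pressing plate. Leave alone.
- cast_mid (a point): centre of a loose ivory dental cast, 56 x 68 x 34 mm. Leave alone.
- tin_mid (a point): centre of a loose small round brass wax tin (open, green wax inside), 54 mm across, 24 mm high. Leave alone.
- carver_mid (a point): middle of a loose steel wax carver lying flat, 170 mm long. Leave alone.
- bottle_mid (a point): centre of a loose standing water bottle, 62 mm across, 170 mm high. Leave alone.
- brush_mid (a point): middle of a loose pink brush lying flat, 180 mm long. Leave alone.
- waxbox_mid (a point): centre of a loose yellow box of wax, 90 x 60 x 28 mm. Leave alone.

How it is judged:
By the outcome, as a careful person would: the job done as asked, in the order asked, and still so for the second after the job is handed in, with the robot touching nothing.
It also fails if it takes over 64 s, if anything falls off the work surface, if the arm or the gripper's body presses on something with over 40 N, if the wrist force passes 120 N, or if a joint passes its speed limit or range.

## Working session

There is one attempt and no reset: what is moved stays moved. The work goes in short steps, Python scripts to look and compute and a tool call to move; the robot and the scene stay as the last step left them, time stands still between calls to the robot, and variables do not carry over. Pictures are saved under pics/ and viewed, and the job is handed in when it is done.

Besides the shell and the picture viewer there is one more tool, called after "Request:" as name([rows], argument=value, ...), one row to a line, values as JSON. send_rows: Moves the arm, as the interface text tells. Its arguments: {"type":"object","properties":{"deltas":{"type":"array","items":{"type":"array","items":{"type":"number"}}},"newtons":{"type":"number"}},"required":["deltas"]}

```bash
mkdir -p pics; cat > h.py <<'E'
import numpy as np,cv2
from bench import manip
def save(n,f):
    im=manip.capture(n); cv2.imwrite('pics/'+f,im[:,:,::-1]); return im
def w(cam,p):
    E=np.array(manip.camera_model(cam)['extrinsics']); return (np.linalg.inv(E)@np.r_[p,1])[:3]
def proj(cam,P):
    m=manip.camera_model(cam);E=np.array(m['extrinsics']);c=(E@np.r_[P,1])[:3]
    return m['fx']*c[0]/c[2]+m['cx'],m['fy']*c[1]/c[2]+m['cy']
E
python3 - <<'E'
from h import *
np.set_printoptions(precision=4,suppress=True)
for c in['scene','top']:
    save(c,c+'0.png')
    m=manip.camera_model(c); print(c,np.linalg.inv(np.array(m['extrinsics']))[:3,3],m['fx'])
    for t in['press','hub','handle']+(['bottle_mid','flask_mid','cast_mid','tin_mid','carver_mid','brush_mid','waxbox_mid'] if c=='top' else []):
        for r in manip.pinpoint(t,c)[:2]: print(t,r['confidence'],w(c,r['at']))
s=manip.state();print(s['time'],s['tcp_pos'],s['eef_rot'],s['grip_width'],s['ft_force'])
E
```

```text
scene [ 1.0454 -0.6975  0.8587] 421.1102210699998
press 0.69 [ 0.5351 -0.1022 -0.002 ]
press 0.69 [0.6288 0.4044 0.0164]
hub 0.75 [ 0.5348 -0.106   0.2408]
hub 0.45 [ 0.4985 -0.031   0.2422]
top [ 0.3579 -0.0226  1.0974] 372.59106485946853
press 0.69 [ 0.5394 -0.1046  0.0026]
hub 0.69 [ 0.5411 -0.103   0.2368]
handle 0.64 [ 0.5038 -0.0286  0.2433]
bottle_mid 0.62 [ 0.4261 -0.4585  0.0826]
flask_mid 0.54 [ 0.538  -0.1004  0.0563]
flask_mid 0.54 [ 0.5446 -0.2839  0.0204]
cast_mid 0.58 [ 0.5457 -0.2818  0.0189]
tin_mid 0.68 [0.4803 0.0866 0.0127]
carver_mid 0.72 [ 0.6192 -0.4343  0.0032]
brush_mid 0.85 [0.4462 0.4008 0.0098]
waxbox_mid 0.69 [0.631  0.4045 0.0173]
waxbox_mid 0.26 [ 0.4264 -0.4578  0.0781]
0.75 [ 0.2173 -0.4779  0.2331] [[ 0.9103  0.414   0.    ]
 [ 0.414  -0.9103 -0.0001]
 [-0.      0.0001 -1.    ]] 0.08560873439756872 [-0.1684 -0.423  -0.2261]
```

View pics/scene0.png

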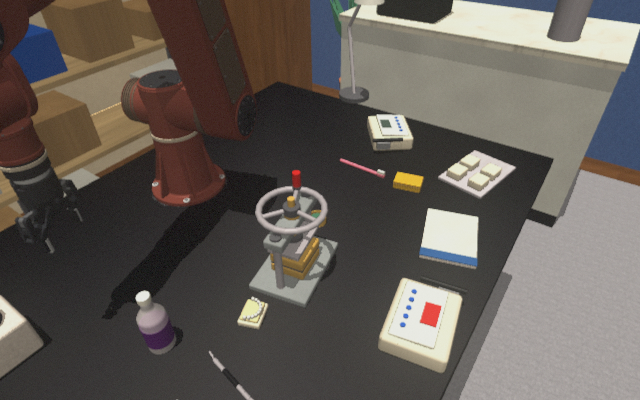

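View pics/top0.png

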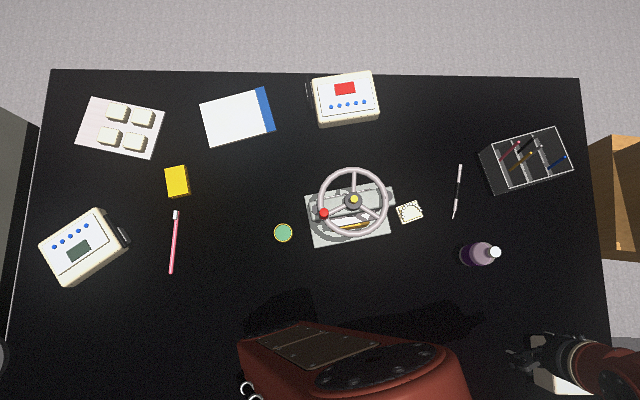

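```bash
cat >> h.py <<'E'
def ray(cam,u,v,z):
    m=manip.camera_model(cam);C=np.linalg.inv(np.array(m['extrinsics']))
    d=C[:3,:3]@np.array([(u-m['cx'])/m['fx'],(v-m['cy'])/m['fy'],1]);o=C[:3,3]
    return o+d*(z-o[2])/d[2]
def red(im,cam,c,rad=70):
    h=cv2.cvtColor(im,cv2.COLOR_RGB2HSV).astype(int)
    m=((h[...,0]<8)|(h[...,0]>172))&(h[...,1]>170)&(h[...,2]>90)
    yy,xx=np.mgrid[:400,:640]; m&=np.hypot(xx-c[0],yy-c[1])<rad
    n,l,s,ce=cv2.connectedComponentsWithStats(m.astype(np.uint8))
    k=1+np.argmax(s[1:,4]); return s[k],ce[k]
E
python3 - <<'E'
from h import *
import scipy.optimize as so
np.set_printoptions(precision=4,suppress=True)
for c in['scene','top']:
    im=cv2.imread(f'pics/{c}0.png')[:,:,::-1].copy()
    b=proj(c,[.538,-.104,.24]); print(c,b,red(im,c,b))
    print('red at z.26',ray(c,*red(im,c,b)[1],.25)[:2] )
    # rim fit on the grey image
    o=manip.outline_of('wheel',c)
    if o:
        mk=o[0]['pixels'].astype(np.uint8); print(o[0]['confidence'],mk.sum())
        cs,_=cv2.findContours(mk,cv2.RETR_EXTERNAL,cv2.CHAIN_APPROX_NONE); k=max(cs,key=cv2.contourArea)[:,0]
        P=np.array([ray(c,u,v,.207)[:2] for u,v in k])
        f=lambda q:np.hypot(P[:,0]-q[0],P[:,1]-q[1])-.088
        r=so.least_squares(f,[.538,-.104],loss='soft_l1',f_scale=.002); print('hub',r.x,np.median(abs(r.fun)))
E
```

```text
scene (np.float64(289.7142826828313), np.float64(198.51372853005205)) (array([292, 170,   9,  17, 122], dtype=int32), array([295.8279, 177.7787]))
red at z.26 [ 0.5082 -0.0401]
0.96 1980
hub [ 0.5348 -0.0986] 0.0024344900079108917
top (np.float64(354.6496883501668), np.float64(198.60434188298478)) (array([319, 208,   9,  11,  51], dtype=int32), array([323.2941, 212.3137]))
red at z.26 [ 0.5024 -0.0306]
0.97 1869
hub [ 0.5393 -0.1015] 0.001357757045693006
```

Request:
send_rows([
  [0,0,0.036,0,0],
  [0,0,0.036,0,0],
  [0,0,0.035,0,0],
  [0.016,0.026,0,0,0],
  [0.016,0.026,0,0,0],
  [0.016,0.026,0,0,0],
  [0.016,0.026,0,0,0],
  [0.016,0.026,0,0,0],
  [0.016,0.026,0,0,0],
  [0.016,0.026,0,0,0],
  [0.016,0.026,0,0,0],
  [0.016,0.026,0,0,0],
  [0.016,0.026,0,0,0],
  [0.016,0.026,0,0,0],
  [0.016,0.026,0,0,0],
  [0.016,0.026,0,0,0],
  [0.016,0.026,0,0,0],
  [0.016,0.026,0,0,0],
])

```text
time: 2.65
tcp_pos: [0.4579, -0.0867, 0.3402]
eef_rot: [[0.91, 0.414, 0.0], [0.414, -0.91, -0.0], [0.0, 0.0, -1.0]]
ft_force: [0.3, -1.1, -0.0]
grip_width: 0.0001
```

Request:
send_rows([
  [0.013,0.028,0,0,0],
  [0,0,0,0,0],
  [0,0,0,0,0],
])

```text
time: 2.95
tcp_pos: [0.4704, -0.0595, 0.34]
eef_rot: [[0.91, 0.415, -0.0], [0.415, -0.91, -0.0], [-0.0, 0.0, -1.0]]
ft_force: [-0.2, -1.3, -0.6]
grip_width: 0.0
```

```bash
python3 - <<'E'
from h import *
np.set_printoptions(precision=4,suppress=True)
s=manip.state();print(s)
im=save('wrist','w1.png');save('scene','s1.png');save('top','t1.png')
m=manip.camera_model('wrist');print(m)
T=np.array(m['tool_from_camera'])
for t in['hub','handle']:
    for r in manip.pinpoint(t,'wrist')[:2]:
        p=(T@np.r_[r['at'],1])[:3]; print(t,r['confidence'],np.array(s['tcp_pos'])+np.array(s['eef_rot'])@p)
E
```

```text
{'time': 2.95, 'joints': array([-0.28  ,  0.1557, -0.0494,  1.366 , -0.0003,  2.4332]), 'dq': array([-0.0308, -0.0085, -0.0059,  0.0003, -0.0019, -0.0057]), 'tau': array([  1.3748, -45.4099,  34.7419,  -0.0292,   0.1144,   0.1285]), 'tcp_pos': array([ 0.4704, -0.0595,  0.34  ]), 'eef_rot': array([[ 0.9096,  0.4154, -0.0003],
       [ 0.4154, -0.9096, -0.0002],
       [-0.0004,  0.    , -1.    ]]), 'ft_force': array([-0.2016, -1.3104, -0.5509]), 'wrist_torque': array([-0.0079, -0.0129, -0.0273]), 'grip_width': 4.0559096758848474e-05}
{'fx': 323.54191555040234, 'fy': 323.54191555040234, 'cx': 321.3272165863068, 'cy': 201.46754725758177, 'tool_from_camera': array([[-0.0005, -0.9518, -0.3067,  0.0797],
       [ 1.    , -0.0006,  0.0004, -0.0015],
       [-0.0005, -0.3067,  0.9518, -0.14  ],
       [ 0.    ,  0.    ,  0.    ,  1.    ]])}
hub 0.9 [ 0.5395 -0.1029  0.2365]
handle 0.7 [ 0.5008 -0.0234  0.2384]
```

View pics/w1.png

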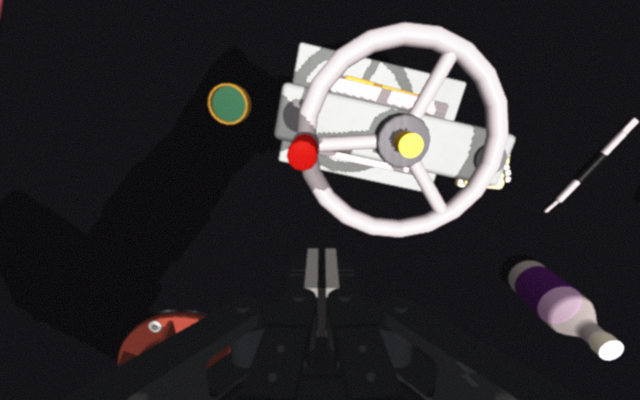

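View pics/s1.png

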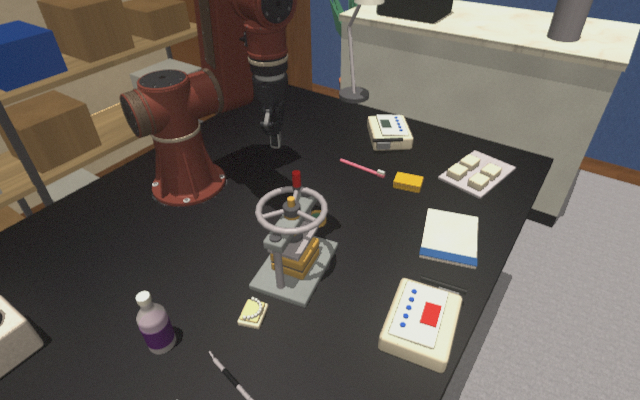

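```bash
cat >> h.py <<'E'
def wray(s,u,v,z):
    m=manip.camera_model('wrist');T=np.array(m['tool_from_camera']);R=np.array(s['eef_rot'])
    o=np.array(s['tcp_pos'])+R@T[:3,3]; d=R@T[:3,:3]@np.array([(u-m['cx'])/m['fx'],(v-m['cy'])/m['fy'],1])
    return (o+d*(z-o[2])/d[2])[:2]
def wfit(s):
    import scipy.optimize as so
    o=manip.outline_of('wheel','wrist'); mk=o[0]['pixels'].astype(np.uint8)
    cs,_=cv2.findContours(mk,cv2.RETR_EXTERNAL,cv2.CHAIN_APPROX_NONE); k=max(cs,key=cv2.contourArea)[:,0]
    P=np.array([wray(s,u,v,.207) for u,v in k])
    f=lambda q:np.hypot(P[:,0]-q[0],P[:,1]-q[1])-.088
    r=so.least_squares(f,[.538,-.104],loss='soft_l1',f_scale=.001); return r.x,np.median(abs(r.fun))
E
python3 - <<'E'
from h import *
s=manip.state(); im=cv2.imread('pics/w1.png')[:,:,::-1].copy()
b,c=red(im,'wrist',(303,152),40);print(b,c)
for z in(.26,.25,.24):print(wray(s,*c,z))
print(wray(s,303,157,.26))
print(wfit(s))
E
```

```text
[288 134  29  37 843] [302.57651246 152.4223013 ]
[ 0.50419471 -0.02968951]
[ 0.5024764  -0.02983817]
[ 0.5007581  -0.02998684]
[ 0.50143125 -0.03119717]
(array([ 0.53822013, -0.10135965]), np.float64(0.0006323616172044175))
```

Request:
send_rows([
  [0,0,-0.03,0,0],
  [0,0,-0.03,0,0],
  [0,0,-0.02,0,0],
  [0,0,-0.013,0,0],
  [0,0,0,0,0],
])

```text
time: 3.75
tcp_pos: [0.4691, -0.06, 0.2457]
eef_rot: [[0.911, 0.413, -0.003], [0.413, -0.911, 0.001], [-0.002, -0.002, -1.0]]
ft_force: [-0.5, 0.6, 0.7]
grip_width: 0.0002
```

```bash
python3 - <<'E'
from h import *
s=manip.state();print(s['tcp_pos'],s['ft_force']);save('scene','s2.png')
h=np.array([.5382,-.1014]);p=np.array([.4704,-.0597])
p0=p.copy();L=[]
for k in range(1,81):
    a=np.radians(148.4-4.6*k); t=h+.08*np.array([np.cos(a),np.sin(a)])
    d=np.round((t-p)*2000)/2000; p=p+d; L.append([float(round(d[0],4)),float(round(d[1],4)),0,0,0])
for i in range(0,80,20):print(148.4-4.6*(i+20),str(L[i:i+20]))
E
```

```text
[ 0.46912508 -0.06003569  0.24566086] [-0.48480422  0.63504318  0.71284838]
56.400000000000006 [[0.003, 0.0055, 0, 0, 0], [0.004, 0.005, 0, 0, 0], [0.0045, 0.005, 0, 0, 0], [0.005, 0.004, 0, 0, 0], [0.005, 0.004, 0, 0, 0], [0.0055, 0.0035, 0, 0, 0], [0.0055, 0.003, 0, 0, 0], [0.006, 0.0025, 0, 0, 0], [0.006, 0.0025, 0, 0, 0], [0.006, 0.0015, 0, 0, 0], [0.0065, 0.001, 0, 0, 0], [0.0065, 0.0005, 0, 0, 0], [0.0065, 0.0005, 0, 0, 0], [0.006, -0.0005, 0, 0, 0], [0.0065, -0.001, 0, 0, 0], [0.0065, -0.0015, 0, 0, 0], [0.006, -0.002, 0, 0, 0], [0.006, -0.0025, 0, 0, 0], [0.0055, -0.0025, 0, 0, 0], [0.0055, -0.0035, 0, 0, 0]]
-35.599999999999994 [[0.0055, -0.004, 0, 0, 0], [0.0045, -0.004, 0, 0, 0], [0.0045, -0.0045, 0, 0, 0], [0.0045, -0.005, 0, 0, 0], [0.0035, -0.005, 0, 0, 0], [0.0035, -0.0055, 0, 0, 0], [0.003, -0.006, 0, 0, 0], [0.002, -0.006, 0, 0, 0], [0.002, -0.006, 0, 0, 0], [0.0015, -0.0065, 0, 0, 0], [0.001, -0.006, 0, 0, 0], [0.0005, -0.0065, 0, 0, 0], [-0.0005, -0.0065, 0, 0, 0], [-0.0005, -0.0065, 0, 0, 0], [-0.001, -0.006, 0, 0, 0], [-0.002, -0.0065, 0, 0, 0], [-0.002, -0.006, 
[... 484 characters left out ...]
 0], [-0.0065, 0.0015, 0, 0, 0], [-0.006, 0.0015, 0, 0, 0], [-0.006, 0.0025, 0, 0, 0], [-0.0055, 0.003, 0, 0, 0], [-0.006, 0.003, 0, 0, 0], [-0.005, 0.004, 0, 0, 0]]
-219.6 [[-0.005, 0.004, 0, 0, 0], [-0.0045, 0.0045, 0, 0, 0], [-0.004, 0.005, 0, 0, 0], [-0.004, 0.005, 0, 0, 0], [-0.0035, 0.0055, 0, 0, 0], [-0.003, 0.0055, 0, 0, 0], [-0.0025, 0.006, 0, 0, 0], [-0.002, 0.0065, 0, 0, 0], [-0.001, 0.006, 0, 0, 0], [-0.001, 0.0065, 0, 0, 0], [-0.0005, 0.0065, 0, 0, 0], [-0.0, 0.006, 0, 0, 0], [0.0005, 0.0065, 0, 0, 0], [0.001, 0.0065, 0, 0, 0], [0.0015, 0.006, 0, 0, 0], [0.002, 0.006, 0, 0, 0], [0.003, 0.006, 0, 0, 0], [0.003, 0.006, 0, 0, 0], [0.0035, 0.005, 0, 0, 0], [0.0035, 0.0055, 0, 0, 0]]
```

View pics/s2.png

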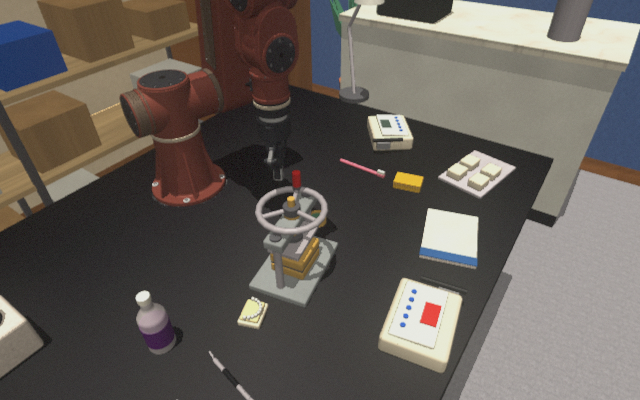

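Request:
send_rows([
  [0.003,0.0055,0.001,0,0],
  [0.004,0.005,0,0,0],
  [0.0045,0.005,0,0,0],
  [0.005,0.004,0,0,0],
  [0.005,0.004,0,0,0],
  [0.0055,0.0035,0,0,0],
  [0.0055,0.003,0,0,0],
  [0.006,0.0025,0,0,0],
  [0.006,0.0025,0,0,0],
  [0.006,0.0015,0,0,0],
  [0.0065,0.001,0,0,0],
])

```text
time: 4.9
tcp_pos: [0.5275, -0.0223, 0.248]
eef_rot: [[0.91, 0.414, -0.001], [0.414, -0.91, -0.0], [-0.001, -0.0, -1.0]]
ft_force: [-2.9, -3.6, 1.9]
grip_width: 0.0001
```

```bash
python3 - <<'E'
from h import *
save('scene','s3.png');s=manip.state();print(s['tcp_pos'],s['ft_force'])
E
```

```text
[ 0.52853566 -0.02205535  0.24791433] [-0.91049219 -1.85987841 -0.4401194 ]
```

View pics/s3.png

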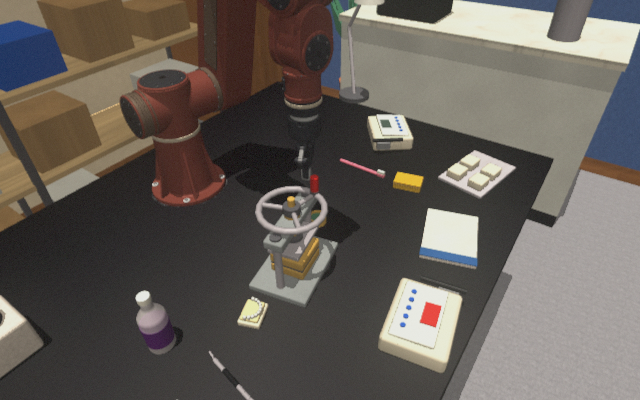

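The handle has moved on, to pixel (314,184), with the fingertips just behind it at (305,165) and a force of about 4 N. I'll keep going round.

Request:
send_rows([
  [0.0065,0.0005,0,0,0],
  [0.0065,0.0005,0,0,0],
  [0.006,-0.0005,0,0,0],
  [0.0065,-0.001,0,0,0],
  [0.0065,-0.0015,0,0,0],
  [0.006,-0.002,0,0,0],
  [0.006,-0.0025,0,0,0],
  [0.0055,-0.0025,0,0,0],
  [0.0055,-0.0035,0,0,0],
])

```text
time: 5.85
tcp_pos: [0.5827, -0.0347, 0.2479]
eef_rot: [[0.91, 0.414, -0.0], [0.414, -0.91, 0.001], [-0.0, -0.001, -1.0]]
ft_force: [-3.1, 0.8, 0.9]
grip_width: 0.0004
```

Request:
send_rows([
  [0.0055,-0.004,0,0,0],
  [0.0045,-0.004,0,0,0],
  [0.0045,-0.0045,0,0,0],
  [0.0045,-0.005,0,0,0],
  [0.0035,-0.005,0,0,0],
  [0.0035,-0.0055,0,0,0],
  [0.003,-0.006,0,0,0],
  [0.002,-0.006,0,0,0],
  [0.002,-0.006,0,0,0],
  [0.0015,-0.0065,0,0,0],
  [0.001,-0.006,0,0,0],
  [0.0005,-0.0065,0,0,0],
  [-0.0005,-0.0065,0,0,0],
  [-0.0005,-0.0065,0,0,0],
  [-0.001,-0.006,0,0,0],
  [-0.002,-0.0065,0,0,0],
  [-0.002,-0.006,0,0,0],
  [-0.0025,-0.006,0,0,0],
  [-0.003,-0.0055,0,0,0],
  [-0.0035,-0.0055,0,0,0],
])

```text
time: 7.85
tcp_pos: [0.6033, -0.149, 0.2481]
eef_rot: [[0.91, 0.414, 0.0], [0.414, -0.91, -0.0], [0.0, 0.0, -1.0]]
ft_force: [1.0, 3.1, -0.6]
grip_width: -0.0001
```

```bash
python3 - <<'E'
from h import *
save('scene','s4.png');s=manip.state();print(s['tcp_pos'],s['ft_force'])
E
```

```text
[ 0.60283472 -0.14994679  0.2482048 ] [ 0.80700981  0.24984654 -0.02462937]
```

View pics/s4.png

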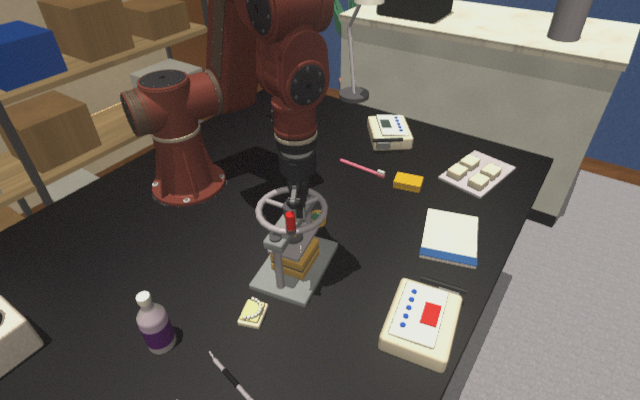

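```bash
python3 - <<'E'
from h import *
print(proj('scene',[.603,-.150,.226]),proj('scene',[.585,-.166,.24]))
im=cv2.imread('pics/s4.png')[120:300,200:400];cv2.imwrite('pics/s4z.png',cv2.resize(im,None,fx=3,fy=3,interpolation=2))
E
```

```text
(np.float64(300.385516131713), np.float64(224.06822433641022)) (np.float64(289.2917942929113), np.float64(220.36588546520676))
```

View pics/s4z.png

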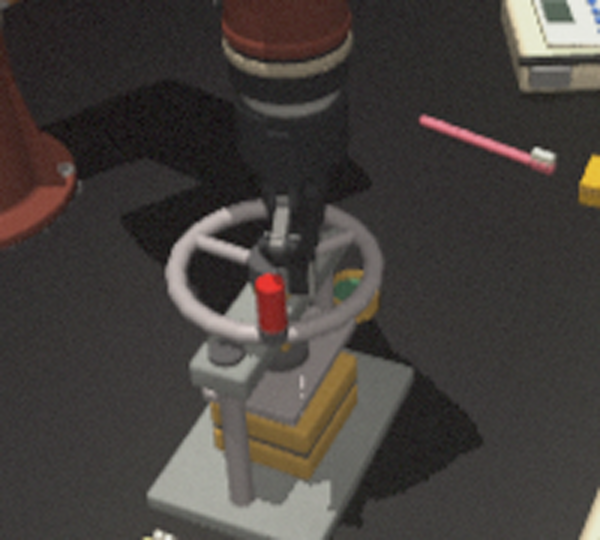

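The handle is at pixel (290,221) and the prediction was (289,220), so it is following the push. I'll carry on with the third quarter.

Request:
send_rows([
  [-0.004,-0.005,0,0,0],
  [-0.0045,-0.0045,0,0,0],
  [-0.0045,-0.0045,0,0,0],
  [-0.005,-0.004,0,0,0],
  [-0.0055,-0.0035,0,0,0],
  [-0.0055,-0.003,0,0,0],
  [-0.006,-0.003,0,0,0],
  [-0.006,-0.002,0,0,0],
  [-0.006,-0.0015,0,0,0],
  [-0.0065,-0.0015,0,0,0],
  [-0.0065,-0.0005,0,0,0],
  [-0.0065,0,0,0,0],
  [-0.006,0,0,0,0],
  [-0.0065,0.001,0,0,0],
  [-0.0065,0.0015,0,0,0],
  [-0.006,0.0015,0,0,0],
  [-0.006,0.0025,0,0,0],
  [-0.0055,0.003,0,0,0],
  [-0.006,0.003,0,0,0],
  [-0.005,0.004,0,0,0],
])

```text
time: 9.9
tcp_pos: [0.4887, -0.165, 0.2481]
eef_rot: [[0.91, 0.414, -0.0], [0.414, -0.91, -0.001], [-0.001, 0.001, -1.0]]
ft_force: [2.8, -1.2, 0.7]
grip_width: -0.0001
```

Request:
send_rows([
  [-0.005,0.004,0,0,0],
  [-0.0045,0.0045,0,0,0],
  [-0.004,0.005,0,0,0],
  [-0.004,0.005,0,0,0],
  [-0.0035,0.0055,0,0,0],
  [-0.003,0.0055,0,0,0],
  [-0.0025,0.006,0,0,0],
  [-0.002,0.0065,0,0,0],
  [-0.001,0.006,0,0,0],
  [-0.001,0.0065,0,0,0],
  [-0.0005,0.0065,0,0,0],
  [0,0.006,0,0,0],
  [0.0005,0.0065,0,0,0],
  [0,0,0,0,0],
])

```text
time: 11.3
tcp_pos: [0.4584, -0.0902, 0.2479]
eef_rot: [[0.91, 0.415, -0.001], [0.415, -0.91, 0.001], [-0.0, -0.001, -1.0]]
ft_force: [-0.1, -0.6, -1.4]
grip_width: -0.0
```

```bash
python3 - <<'E'
from h import *
im=save('scene','s5.png');s=manip.state();print(s['tcp_pos'],s['ft_force'])
print(red(im,'scene',(290,200)))
save('wrist','w5.png')
E
```

```text
[ 0.45846351 -0.09051341  0.24790754] [ 0.19457095 -0.36784228 -0.2135147 ]
(array([272, 172,   9,  18, 120], dtype=int32), array([276.05      , 180.81666667]))
```

View pics/s5.png

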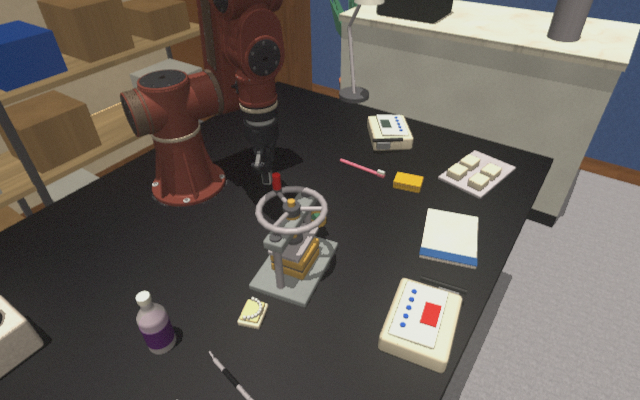

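View pics/w5.png

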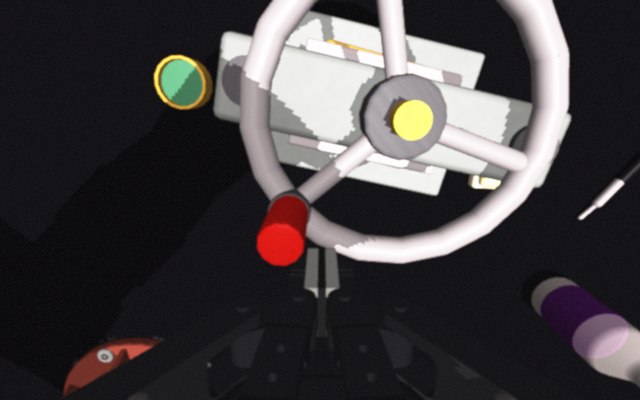

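Request:
send_rows([
  [0.001,0.0065,0,0,0],
  [0.0015,0.006,0,0,0],
  [0.002,0.006,0,0,0],
  [0.003,0.006,0,0,0],
  [0.003,0.006,0,0,0],
  [0.0035,0.005,0,0,0],
  [0.0035,0.0055,0,0,0],
  [0.002,0.0025,0,0,0],
  [0,0,0,0,0],
])

```text
time: 12.3
tcp_pos: [0.4785, -0.0471, 0.248]
eef_rot: [[0.91, 0.415, -0.0], [0.415, -0.91, 0.001], [0.0, -0.001, -1.0]]
ft_force: [-0.3, -0.7, 0.3]
grip_width: 0.0002
```

```bash
python3 - <<'E'
from h import *
import scipy.optimize as so
im=save('scene','s6.png');s=manip.state();print(s['tcp_pos'],s['ft_force'])
h=np.array([.5382,-.1014])
im0=cv2.imread('pics/scene0.png')[:,:,::-1].copy();im1=cv2.imread('pics/s1.png')[:,:,::-1].copy()
f=lambda a:np.array(proj('scene',[h[0]+.08*np.cos(a),h[1]+.08*np.sin(a),.2375]))
for i in(im0,im1,im):
    b,c=red(i,'scene',(290,195));
    # column-wise angle
    A=np.radians(np.arange(95,150,.1));d=[np.linalg.norm(f(a)-c) for a in A];k=np.argmin(d);print(b,c,np.degrees(A[k]),d[k])
save('wrist','w6.png')
E
```

```text
[ 0.47847873 -0.04728856  0.24805116] [-0.46703821 -1.13018882 -0.09807732]
[292 170   9  17 122] [295.82786885 177.77868852] 118.29999999999868 1.2556134676792403
[292 170   9  17 115] [295.89565217 178.05217391] 118.09999999999869 0.9863177659793351
[290 170   8  17 120] [293.70833333 178.09166667] 121.99999999999847 0.8702456313076387
```

View pics/w6.png

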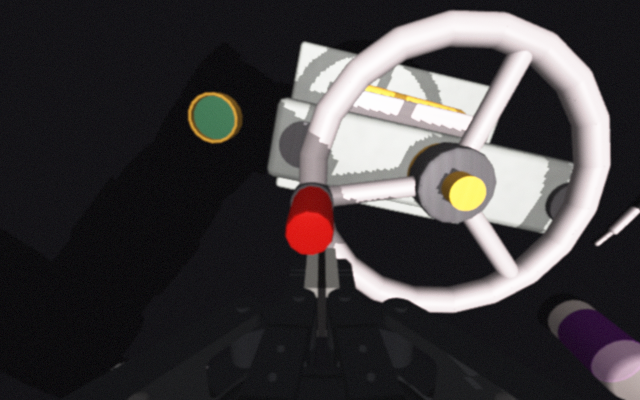

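Request:
send_rows([
  [0.001,0.0005,0,0,0],
  [0.001,0.0005,0,0,0],
  [0.001,0.0005,0,0,0],
  [0.0005,0.0005,0,0,0],
  [0,0,0,0,0],
  [0,0,0,0,0],
])

```text
time: 13.0
tcp_pos: [0.4817, -0.0458, 0.248]
eef_rot: [[0.91, 0.414, -0.0], [0.414, -0.91, 0.0], [-0.0, -0.0, -1.0]]
ft_force: [-4.0, 1.2, 1.8]
grip_width: 0.0
```

```bash
python3 - <<'E'
from h import *
s=manip.state();print(s['tcp_pos'],s['ft_force'])
E
```

```text
[ 0.48169998 -0.04580115  0.24802317] [-3.96647169  1.17028389  1.78234249]
```

Request:
send_rows([
  [-0.006,-0.006,0,0,0],
  [-0.0055,-0.008,0,0,0],
  [0,0,0.03,0,0],
  [0,0,0.03,0,0],
  [0,0,0.032,0,0],
  [0,0,0,0,0],
  [0,0,0,0,0],
])

```text
time: 13.7
tcp_pos: [0.4706, -0.0606, 0.3405]
eef_rot: [[0.911, 0.413, 0.002], [0.413, -0.911, -0.001], [0.001, 0.001, -1.0]]
ft_force: [-0.1, 0.6, -1.1]
grip_width: 0.0002
```

```bash
cat >>h.py <<'E'
def ang(f,s):
    im=cv2.imread(f)[:,:,::-1].copy(); b,c=red(im,'wrist',(303,152),60)
    p=wray(s,*c,.246)-np.array([.5382,-.1014]); return b,c,np.degrees(np.arctan2(p[1],p[0])),np.hypot(*p)
def sang(im):
    h=np.array([.5382,-.1014]);b,c=red(im,'scene',(290,195))
    A=np.radians(np.arange(95,150,.1));d=[np.linalg.norm(np.array(proj('scene',[h[0]+.08*np.cos(a),h[1]+.08*np.sin(a),.2375]))-c) for a in A];k=np.argmin(d);return c,np.degrees(A[k])
E
python3 - <<'E'
from h import *
s=manip.state();print(s['tcp_pos'],s['ft_force'])
save('wrist','w7.png');im=save('scene','s7.png')
s1=dict(tcp_pos=[.4704,-.0595,.34],eef_rot=s['eef_rot'])
print(ang('pics/w1.png',s1));print(ang('pics/w7.png',s));print(sang(im))
print(wfit(s))
E
```

```text
[ 0.47062261 -0.06064084  0.34051289] [-0.05413644  0.56003302 -1.12589136]
(array([288, 134,  29,  37, 843], dtype=int32), array([302.57651246, 152.4223013 ]), np.float64(116.31977857122622), np.float64(0.08104101518413039))
(array([286, 137,  30,  38, 855], dtype=int32), array([300.88888889, 155.67368421]), np.float64(118.23235687209481), np.float64(0.08134654927458324))
(array([295.1  , 178.175]), np.float64(119.4999999999986))
(array([ 0.53855461, -0.09979047]), np.float64(0.0009965675420826048))
```

View pics/w7.png

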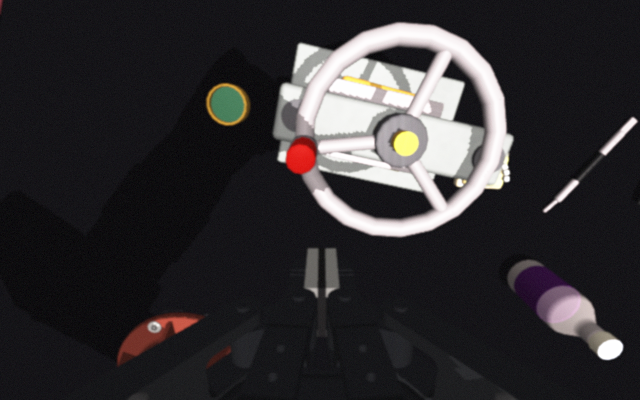

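Request:
send_rows([
  [0,0.001,0,0,0],
  [0,0,0,0,0],
  [0,0,0,0,0],
  [0,0,0,0,0],
])

```text
time: 14.25
tcp_pos: [0.4703, -0.0589, 0.34]
eef_rot: [[0.91, 0.414, -0.0], [0.414, -0.91, 0.0], [-0.0, -0.0, -1.0]]
ft_force: [0.1, 0.2, 0.1]
grip_width: 0.0001
```

```bash
cat >>h.py <<'E'
def rel(f,s,g='pics/w1.png'):
    # rotation of wheel (spokes) about hub: polar correlation on rectified patches at rim height
    s1=dict(tcp_pos=[.4704,-.0595,.34],eef_rot=[[0.9096,.4154,-.0003],[.4154,-.9096,-.0002],[-.0004,0,-1]])
    a,b=ang(g,s1),ang(f,s); 
    print(a);print(b)
E
python3 - <<'E'
from h import *
s=manip.state();print(s['tcp_pos'],s['eef_rot'])
save('wrist','w8.png');rel('pics/w8.png',s);print(wfit(s))
for i in range(2):
  print(sang(save('scene','s8%d.png'%i)))
t=save('top','t8.png')
b=proj('top',[.538,-.104,.24])
for f in('top0','t1','t8'):
  im=cv2.imread(f'pics/{f}.png')[:,:,::-1].copy(); q=red(im,'top',b); p=ray('top',*q[1],.25)[:2]-np.array([.5382,-.1014]);print(f,q,np.degrees(np.arctan2(p[1],p[0])))
E
```

```text
[ 0.47029744 -0.05885248  0.33995934] [[ 9.10248180e-01  4.14063029e-01 -2.43913834e-04]
 [ 4.14063058e-01 -9.10248196e-01  7.97743610e-05]
 [-1.88990513e-04 -1.73610175e-04 -9.99999967e-01]]
(array([288, 134,  29,  37, 843], dtype=int32), array([302.57651246, 152.4223013 ]), np.float64(116.44978721164088), np.float64(0.08125735707511483))
(array([289, 138,  30,  37, 852], dtype=int32), array([303.5258216 , 156.21126761]), np.float64(118.23952200082053), np.float64(0.08133643133426541))
(array([ 0.53857057, -0.09973324]), np.float64(0.000645695524106954))
(array([294.99130435, 178.03478261]), np.float64(119.69999999999861))
(array([294.89655172, 177.80172414]), np.float64(119.8999999999986))
top0 (array([319, 208,   9,  11,  51], dtype=int32), array([323.29411765, 212.31372549])) 116.85903193333756
t1 (array([418, 212,   1,   1,   1], dtype=int32), array([418., 212.])) -101.98401557016007Traceback (most recent call last):
  File "<stdin>", line 9, in <module>
  File "h.py", line 19, in red
    k=1+np.argmax(s[1:,4]); return s[k],ce[k]
        ~~~~~~~~~^^^^^^^^^
    return _wrapfunc(a, 'argmax', axis=axis, out=out, **kwds)
    return bound(*args, **kwds)
ValueError: attempt to get argmax of an empty sequence
```

```bash
cat > pol.py <<'E'
from h import *
S1=dict(tcp_pos=[.4704,-.0595,.34],eef_rot=[[0.9096,.4154,-.0003],[.4154,-.9096,-.0002],[-.0004,0,-1]])
def H(s,z):
    src=np.float32([[200,50],[500,50],[500,250],[200,250]]);dst=np.float32([wray(s,*p,z) for p in src])
    dst=np.float32([[400+(q[0]-.5382)*2500,300-(q[1]+.1014)*2500] for q in dst])  # 0.4mm/px
    return cv2.getPerspectiveTransform(src,dst)
def tin(im):
    h=cv2.cvtColor(im,cv2.COLOR_RGB2HSV); m=cv2.inRange(h,(60,60,40),(95,255,255))
    n,l,s,c=cv2.connectedComponentsWithStats(m);k=1+np.argmax(s[1:,4]);return c[k],s[k,4]
def yel(im):
    h=cv2.cvtColor(im,cv2.COLOR_RGB2HSV); m=cv2.inRange(h,(24,110,120),(36,255,255)); m[:,:370]=0;m[:,450:]=0;m[:120]=0;m[170:]=0
    n,l,s,c=cv2.connectedComponentsWithStats(m);k=1+np.argmax(s[1:,4]);return c[k],s[k,4]
def go(f,s):
    im=cv2.imread(f)[:,:,::-1].copy()
    t,_=tin(im);y,a=yel(im);r=red(im,'wrist',(303,152),60)[1]
    T=wray(s,*t,.015);Y=wray(s,*y,.242);Rr=wray(s,*r,.246)
    print(f,'tin',T,'screw',Y,a,'red',Rr,'ang',np.degrees(np.arctan2(*(Rr-Y)[::-1])))
    R=cv2.warpPerspective(im[:,:,::-1].copy(),H(s,.207),(800,600)); cv2.imwrite(f.replace('.png','r.png'),R)
    return T,Y,Rr
E
python3 - <<'E'
from pol import *
go('pics/w1.png',S1); s=manip.state(); go('pics/w8.png',s)
E
```

```text
pics/w1.png tin [0.48149258 0.08798971] screw [ 0.53912018 -0.09775738] 477 red [ 0.50200662 -0.02864821] ang 118.23705001016349
pics/w8.png tin [0.48167779 0.08802139] screw [ 0.5391791  -0.09542423] 449 red [ 0.49976567 -0.0298222 ] ang 120.99727718430027
```

```bash
python3 - <<'E'
from pol import *
a=cv2.imread('pics/s1.png')[185:235,250:335];b=cv2.imread('pics/s81.png')[185:235,250:335]
cv2.imwrite('pics/cmp.png',cv2.resize(np.hstack([a,b]),None,fx=4.6,fy=4.6,interpolation=0))
for i in(a,b):
    g=i.astype(float).mean(2)
    # front rim edge rows near columns 35..45, back rim
    print(np.round(g[:,12:16].mean(1)).astype(int)); 
for q in ('pics/w1r.png','pics/w8r.png'): pass
cv2.imwrite('pics/rc.png',cv2.resize(np.hstack([cv2.imread('pics/w1r.png')[0:600,120:720],cv2.imread('pics/w8r.png')[0:600,120:720]]),(800,400)))
E
```

```text
[ 31  31  28  29  31  34  31  32  30  59  99 140 171 178 170 157 144 126
 107  89  77  70  64  64  62  61  60  58  85 158 189 171 147 136 154 174
 182 181 177 165 147 120  92  69  60  60  58  60  60  58]
[ 31  29  30  31  35  30  34  30  30  61 100 139 170 178 170 158 142 124
 107  92  83  71  64  61  59  61  61  59  64 121 170 179 160 147 155 174
 184 183 175 162 145 116  87  70  62  61  60  61  59  62]
```

View pics/cmp.png

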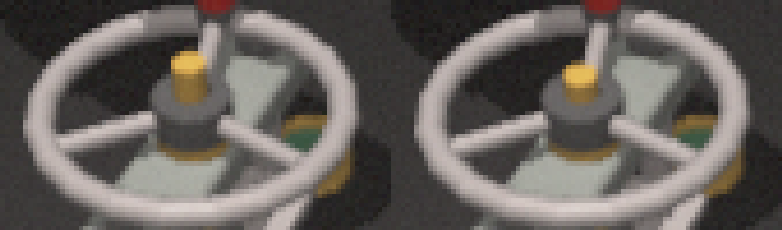

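View pics/rc.png

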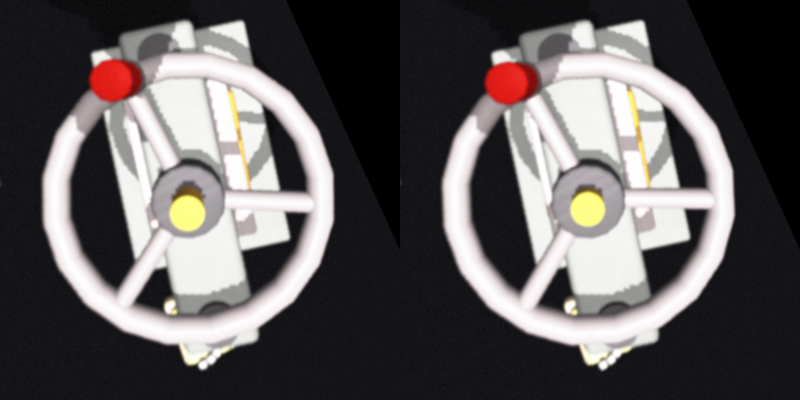

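Only the screw end has dropped, by one turn; the wheel itself stays level. The handle is still about 1.8° short, roughly 2.4 mm. I'll go back down for the last nudge.

Request:
send_rows([
  [0,0,-0.03,0,0],
  [0,0,-0.03,0,0],
  [0,0,-0.02,0,0],
  [0,0,-0.012,0,0],
  [0,0,0,0,0],
  [0.003,0.006,0,0,0],
  [0.0035,0.006,0,0,0],
  [0.003,0.001,0,0,0],
  [0.002,0,0,0,0],
  [0,0,0,0,0],
  [0,0,0,0,0],
])

```text
time: 15.6
tcp_pos: [0.4821, -0.046, 0.2482]
eef_rot: [[0.91, 0.414, 0.0], [0.414, -0.91, -0.0], [0.0, 0.0, -1.0]]
ft_force: [-0.6, 0.6, -0.0]
grip_width: 0.0002
```

```bash
python3 - <<'E'
from pol import *
s=manip.state();print(s['tcp_pos'],s['ft_force']);print(sang(save('scene','s9.png')))
E
```

```text
[ 0.48207114 -0.0459735   0.24820433] [-0.63821384  0.57614721 -0.04640946]
(array([295.23529412, 178.11764706]), np.float64(119.2999999999986))
```

Request:
send_rows([
  [0.0005,0.0003,0,0,0],
  [0.0005,0.0003,0,0,0],
  [0.0005,0.0003,0,0,0],
  [0.0003,0.0002,0,0,0],
  [0,0,0,0,0],
  [0,0,0,0,0],
])

```text
time: 16.25
tcp_pos: [0.4836, -0.0448, 0.2481]
eef_rot: [[0.91, 0.414, -0.0], [0.414, -0.91, -0.0], [-0.0, 0.0, -1.0]]
ft_force: [-2.3, -1.2, 1.6]
grip_width: 0.0002
```

```bash
python3 - <<'E'
from pol import *
s=manip.state();print(s['tcp_pos'],s['ft_force']);print(sang(save('scene','s10.png')))
E
```

```text
[ 0.4836025  -0.04483804  0.24811121] [-2.25895199 -1.20211189  1.61385808]
(array([295.92173913, 177.97391304]), np.float64(118.09999999999869))
```

Request:
send_rows([
  [-0.006,-0.006,0,0,0],
  [-0.0075,-0.008,0,0,0],
  [0,0,0.03,0,0],
  [0,0,0.03,0,0],
  [0,0,0.032,0,0],
  [0,0,0,0,0],
  [0,0,0,0,0],
  [0,0,0,0,0],
  [0,0,0,0,0],
])

```text
time: 17.2
tcp_pos: [0.4695, -0.0588, 0.3391]
eef_rot: [[0.91, 0.414, -0.002], [0.414, -0.91, 0.001], [-0.001, -0.001, -1.0]]
ft_force: [1.1, 0.1, 0.1]
grip_width: 0.0002
```

```bash
python3 - <<'E'
from pol import *
s=manip.state();print(s['tcp_pos'],s['ft_force'])
save('wrist','w11.png');rel('pics/w11.png',s);go('pics/w1.png',S1);go('pics/w11.png',s)
print(sang(save('scene','s11.png')))
E
```

```text
[ 0.46952906 -0.05881386  0.33912067] [1.1299071 0.1036863 0.0706359]
(array([288, 134,  29,  37, 843], dtype=int32), array([302.57651246, 152.4223013 ]), np.float64(116.44919558518117), np.float64(0.0812567763685269))
(array([289, 134,  30,  37, 851], dtype=int32), array([303.8813161 , 152.33137485]), np.float64(116.69695686563426), np.float64(0.0813022698625172))
pics/w1.png tin [0.48149385 0.08798959] screw [ 0.53912139 -0.09775736] 477 red [ 0.5020079 -0.0286484] ang 118.237071871678
pics/w11.png tin [0.48165195 0.0880043 ] screw [ 0.53907413 -0.09536336] 456 red [ 0.5016732  -0.02876494] ang 119.31808258414821
(array([295.88793103, 177.77586207]), np.float64(118.19999999999868))
```

The handle is within about 0.25° of where it started in both views. I'll retreat and check the rest of the table.

Request:
send_rows([
  [0,0,0.01,0,0],
  [-0.016,-0.026,0,0,0],
  [-0.016,-0.026,0,0,0],
  [-0.016,-0.026,0,0,0],
  [-0.016,-0.026,0,0,0],
  [-0.016,-0.026,0,0,0],
  [-0.016,-0.026,0,0,0],
  [-0.016,-0.026,0,0,0],
  [-0.016,-0.026,0,0,0],
  [-0.016,-0.026,0,0,0],
  [-0.016,-0.026,0,0,0],
  [-0.016,-0.026,0,0,0],
  [-0.016,-0.026,0,0,0],
  [-0.016,-0.026,0,0,0],
  [-0.016,-0.026,0,0,0],
  [-0.016,-0.026,0,0,0],
  [0,0,0,0,0],
  [0,0,0,0,0],
  [0,0,0,0,0],
])

```text
time: 19.2
tcp_pos: [0.2305, -0.4482, 0.3504]
eef_rot: [[0.91, 0.414, 0.0], [0.414, -0.91, 0.0], [0.0, -0.0, -1.0]]
ft_force: [0.1, 0.6, -0.0]
grip_width: 0.0001
```

```bash
python3 - <<'E'
from pol import *
s=manip.state();print(s['tcp_pos'],s['ft_force'],s['dq'])
t=save('top','t12.png');print(sang(save('scene','s12.png')))
q=red(t,'top',(354,198));p=ray('top',*q[1],.25)[:2]-np.array([.5382,-.1014]);print(q,np.degrees(np.arctan2(p[1],p[0])))
for n in['bottle_mid','flask_mid','cast_mid','tin_mid','carver_mid','brush_mid','waxbox_mid']:
    r=manip.pinpoint(n,'top')
    if r: print(n,w('top',r[0]['at']))
E
```

```text
[ 0.23053306 -0.44821816  0.35040959] [ 0.05172084  0.55336803 -0.00678862] [ 0.00963397 -0.00643895 -0.00598124 -0.00244672 -0.00074306 -0.00313592]
(array([295.66129032, 177.72580645]), np.float64(118.59999999999866))
(array([319, 208,  10,  11,  54], dtype=int32), array([323.46296296, 212.25925926])) 116.89944203077977
bottle_mid [ 0.4258048  -0.45703459  0.08287743]
flask_mid [ 0.53708859 -0.10097374  0.05481095]
cast_mid [ 0.423749   -0.45858066  0.08096868]
tin_mid [0.48001149 0.08668145 0.0153831 ]
carver_mid [ 0.61544198 -0.43157653  0.00578134]
brush_mid [0.44647833 0.3989375  0.00560127]
waxbox_mid [0.63162452 0.40516203 0.01475993]
```

View pics/t12.png

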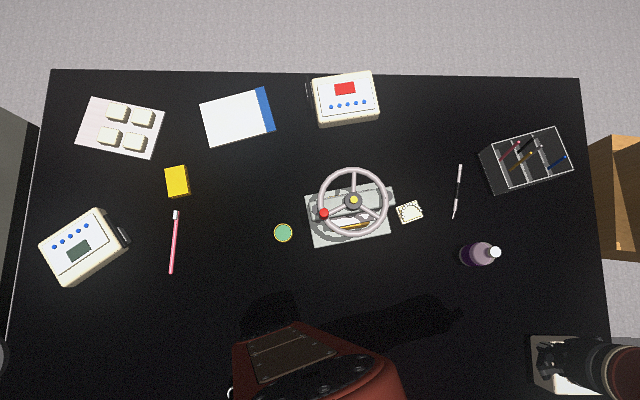

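The handle is back at pixel (323,212), the same as in the first top picture. The cast at (410,212) and all the other things are where they were.

```bash
python3 -c "
from bench import manip
print(manip.finish_job())"
```

```text
the job is handed in; nothing more can be done
None
```

I pushed the wheel clockwise through one full turn by its handle. The shut fingertips pushed steadily with about 3–5 N where I read the force. I stopped about 2° short to measure, nudged the handle the rest of the way, then moved the arm clear and handed the job in at about 19 s.

- **Handle position:** the last checks put it back at its starting angle:
  - Top camera: 116.9° both before and after.
  - Wrist camera: 0.25° short.
  - Scene camera: 0.1° short just after the final nudge, and 0.3–0.5° short in the last picture, about its measuring noise.
- **Press plate:** the screw end stands visibly lower in the hub, as one turn should leave it. I did not measure the plate itself.
- **Other things on the table:** the flask, tin, bottle, brush and wax box were found within about 3 mm of where they began. The carver came out 5 mm off, near the network's error, and looks unmoved in the picture.
- **Check that disagreed:** the network's last reading for the cast landed on the bottle, so I checked the cast by eye in the top picture; it is still in place.

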